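# Pack a repair case from the tin dispenser

## Task

Get the repair case packed: lift its lid by the brass tab until it rests open on its stop, then take the front blue tin out of the sloped blue dispenser, lay it on its side along one of the case's two pockets, and do the same with the next blue tin that rolls forward, into the other pocket. Set the tins down rather than dropping them, leave the lid open and the third blue tin at the front of its lane, and leave the orange tins and everything else on the bench alone.

Things in the scene. Friction and masses are not known exactly. Their poses are not given: they have to be found in the camera images.
- blue_lane_front (a point): centre of the front tin's resting place in the fixed blue-trimmed dispenser, 100 mm above the table; x level up the lane (away from the robot), y across. The lane floor rises 8 degrees to +x; tins touch, 66 mm apart. The front lip is 18 mm high: lift a tin 20 mm or more, then draw it out to -x. Side guides reach 10 mm above the floor; above them the tin's flat ends (60 mm apart) are bare to grip
- blue_hood (a point): middle of the lower front edge of the black hood bar that spans the blue lane, 125 mm above and 5 mm in front (-x) of the front tin's centre. The bar is 36 mm deep (x), 112 mm wide and 16 mm thick, so the hand must lean back towards -x, about 40 degrees from vertical, to reach the tin under it. 12 mm posts and rails carry it, 50 mm behind the tin's centre and 48 mm to either side
- blue_tin1_center (a point): blue tin lying on its side across the blue sloped lane, a closed cylinder 66 mm in diameter and 60 mm long with bright metal rims, about 0.22 kg; this point is its centre, its y axis is the cylinder's axis (it rolls about it). At the start the front one, against the lip
- blue_tin2_center (a point): blue tin lying on its side across the blue sloped lane, a closed cylinder 66 mm in diameter and 60 mm long with bright metal rims, about 0.22 kg; this point is its centre, its y axis is the cylinder's axis (it rolls about it). At the start the second; rolls forward to the lip by itself within 1 s when the front one is taken
- blue_tin3_center (a point): blue tin lying on its side across the blue sloped lane, a closed cylinder 66 mm in diameter and 60 mm long with bright metal rims, about 0.22 kg; this point is its centre, its y axis is the cylinder's axis (it rolls about it). At the start the last of the three; rolls forward likewise
- lid (a joint): angle of the case's lid: 0 shut, grows as it opens; it rests on its hinge stop at 1.8 rad, leaning back beyond upright, and falls shut when let go before about 1.5 rad. Free-moving hinge, lid about 0.3 kg
- lid_tab (a point): grip point on the lid's brass pull tab, at the tab's mid-thickness and 26 mm out from the lid's free edge; moves with the lid. The tab is 24 mm wide (y), 12 mm thick and sticks out 42 mm in the lid's plane, to -x when shut. Axes are the lid's. Pinched across its width, it can turn between the fingers as the lid swings
- lid_hinge (a point): point on the lid's hinge line, at mid-width of the case's far rim (58 mm above the table), fixed to the case; the hinge line runs along y; the tab's grip point lies 210 mm to -x and 11 mm above it when shut. The free edge swings up and over to +x. The lid is a wooden tray 184 x 152 x 22 mm
- pocket_near (a point): floor centre of the near pocket, 6 mm above the table, axes of the fixed case (x towards the hinge, y along the pocket). The black case is 184 (x) by 152 (y) by 58 mm high with 6 mm walls; pockets are 84 mm in x, 140 mm in y, divided by a 4 mm wall 30 mm high. A tin lying on the floor along y has its centre 33 mm above this point
- pocket_far (a point): the same for the far pocket, next to the hinge, 88 mm from the near one
- orange_tin1_center (a point): orange tin, same size, number 1 from the front in the like orange-trimmed dispenser; bystander, to be left alone; centre of the tin
- orange_tin2_center (a point): orange tin, same size, number 2 from the front in the like orange-trimmed dispenser; bystander, to be left alone; centre of the tin
- orange_tin3_center (a point): orange tin, same size, number 3 from the front in the like orange-trimmed dispenser; bystander, to be left alone; centre of the tin
- brush: bystander: glue brush about 140 mm long, lying flat on the table in front of the blue dispenser; origin at its underside
- spatula: bystander: spatula about 160 mm long, lying flat in front of the orange dispenser; origin at its underside
- mallet: bystander: hammer lying on the right; origin at its underside
- jar: bystander: amber jar on the left, 70 mm wide, 80 mm high; origin at its underside
- bottle: bystander: white bottle, 150 mm high, at the far side, right of the middle; origin at its underside
- mug: bystander: white mug on the left; origin at its underside
- weight: bystander: brass weight on the right, 70 mm wide, 50 mm high; origin at its underside
Things that resemble listed ones, but are neither listed nor needed, are in the scene too. Leave any green look-alike of the part that bears blue_tin1_center alone.

How it is judged:
On the way, in this order (a step that is already met when the one before it is completed fails the run):
1. the case lid rests open on its stop (value of joint lid above 1.74 rad), for 0.2 s.
2. the first blue tin is out of the lane and the second has rolled to the front (distance between blue_tin1_center and blue_lane_front above 0.09 m and distance between blue_tin2_center and blue_lane_front below 0.012 m), for 0.1 s.
3. the first tin lies in a pocket of the case (((x of blue_tin1_center in the frame of pocket_near between -0.014 and 0.014 m and y of blue_tin1_center in the frame of pocket_near between -0.048 and 0.048 m and z of blue_tin1_center in the frame of pocket_near below 0.041 m and angle between the y axis of blue_tin1_center and the y axis of pocket_near, either way round below 0.3 rad) or (x of blue_tin1_center in the frame of pocket_far between -0.014 and 0.014 m and y of blue_tin1_center in the frame of pocket_far between -0.048 and 0.048 m and z of blue_tin1_center in the frame of pocket_far below 0.041 m and angle between the y axis of blue_tin1_center and the y axis of pocket_far, either way round below 0.3 rad))), for 0.2 s.
4. the second blue tin is out of the lane and the third has rolled to the front (distance between blue_tin2_center and blue_lane_front above 0.09 m and distance between blue_tin3_center and blue_lane_front below 0.012 m), for 0.1 s.
5. the second tin lies in a pocket too (((x of blue_tin2_center in the frame of pocket_near between -0.014 and 0.014 m and y of blue_tin2_center in the frame of pocket_near between -0.048 and 0.048 m and z of blue_tin2_center in the frame of pocket_near below 0.041 m and angle between the y axis of blue_tin2_center and the y axis of pocket_near, either way round below 0.3 rad) or (x of blue_tin2_center in the frame of pocket_far between -0.014 and 0.014 m and y of blue_tin2_center in the frame of pocket_far between -0.048 and 0.048 m and z of blue_tin2_center in the frame of pocket_far below 0.041 m and angle between the y axis of blue_tin2_center and the y axis of pocket_far, either way round below 0.3 rad))), for 0.2 s.
At the end, for the whole second after the job is handed in: Lid beyond 1.74 rad; blue tins 1 and 2 at rest on the floors of different pockets (within 14 mm across, 48 mm along of its centre, axis within 0.3 rad of its length); blue tin 3 within 12 mm of the lane's front place; orange tins within 15 mm of their start (value of joint lid above 1.74 rad and ((x of blue_tin1_center in the frame of pocket_near between -0.014 and 0.014 m and y of blue_tin1_center in the frame of pocket_near between -0.048 and 0.048 m and z of blue_tin1_center in the frame of pocket_near below 0.041 m and angle between the y axis of blue_tin1_center and the y axis of pocket_near, either way round below 0.3 rad and x of blue_tin2_center in the frame of pocket_far between -0.014 and 0.014 m and y of blue_tin2_center in the frame of pocket_far between -0.048 and 0.048 m and z of blue_tin2_center in the frame of pocket_far below 0.041 m and angle between the y axis of blue_tin2_center and the y axis of pocket_far, either way round below 0.3 rad) or (x of blue_tin1_center in the frame of pocket_far between -0.014 and 0.014 m and y of blue_tin1_center in the frame of pocket_far between -0.048 and 0.048 m and z of blue_tin1_center in the frame of pocket_far below 0.041 m and angle between the y axis of blue_tin1_center and the y axis of pocket_far, either way round below 0.3 rad and x of blue_tin2_center in the frame of pocket_near between -0.014 and 0.014 m and y of blue_tin2_center in the frame of pocket_near between -0.048 and 0.048 m and z of blue_tin2_center in the frame of pocket_near below 0.041 m and angle between the y axis of blue_tin2_center and the y axis of pocket_near, either way round below 0.3 rad)) and distance between blue_tin3_center and blue_lane_front below 0.012 m and linear speed of each of blue_tin1, blue_tin2, blue_tin3 below 0.02 m/s and distance of each of orange_tin1_center, orange_tin2_center, orange_tin3_center from where it was at the start of the episode below 0.015 m); the robot touches nothing.
It fails at once if A blue tin is dropped: it falls or flies loose faster than 0.75 m/s ((linear speed of blue_tin1 above 0.75 m/s and contact force between the fingers and blue_tin1 below 0.01 N) or (linear speed of blue_tin2 above 0.75 m/s and contact force between the fingers and blue_tin2 below 0.01 N) or (linear speed of blue_tin3 above 0.75 m/s and contact force between the fingers and blue_tin3 below 0.01 N)).
It fails at once if An orange tin is moved more than 30 mm (distance of any of orange_tin1_center, orange_tin2_center, orange_tin3_center from where it was at the start of the episode above 0.03 m).
It fails at once if One of the other things on the bench is moved more than 40 mm (distance of any of brush, spatula, mallet, jar, bottle, mug, weight from where it was at the start of the episode above 0.04 m).
It also fails if it takes over 72 s, if anything falls off the work surface, if the arm or the gripper's body presses on something with over 40 N, if the wrist force passes 120 N, or if a joint passes its speed limit or range.

## Robot

A 6-joint arm with a two-finger parallel gripper is mounted at the origin on the work surface. World frame = base frame: x ahead of the robot, y to its left, z up, the work surface at z = 0. Lengths are in m, angles in rad, forces in N, time in s.
With the tool pointing down it reaches from about 0.35 to 0.975 m from the base axis. Payload 4.9 kg.
Tool frame: the origin (TCP) lies at the very end of the fingers, on their centre line; the grasp point (between the pads) lies behind it (manip.pinch_z is the y of the grasp point in the tool frame, in m); y points along the fingers, x is the direction in which the jaws open and shut, and the axes are right-handed (so a half turn about y gives the same grasp; the last joint's range is limited). The gripper opens to 85 mm and grips with 20 to 120 N. Pads are 22 mm wide; open, the fingers measure 114 mm over their backs; the gripper's body (76 mm by 85 mm) begins 54 mm behind the grasp point. The pads swing forward as they close: fully open they stand 13 mm farther back than shut.
Start: joints at [1.171, 0.053, 1.613, -0, 1.476, -0.119], TCP at [0.173, 0.601, 0.231] pointing down, gripper open.
Joint ranges: [-3.01, 3.01], [-1.01, 2.22], [0.06, 2.58], [-1.02, 4.17], [0.09, 2.62], [-3.14, 3.14]. Speed limits (rad/s): [2.57, 2.57, 3.14, 3.14, 3.14, 3.14].

## Interface

Orientations are given as a unit quaternion [w, x, y, z].
In Python, from plant import manip gives the robot as it stands.
- The arm moves only by the tool drive_tool, never from a script. Its argument "motion" is a list of rows, each a list of 3 entries, a list of its own where there are three numbers: the shift along the tool's x, y, z in units of 25 mm (1.0 is 25 mm), then the turn, a rotation vector about the tool's x, y, z in units of 5 degrees (1.0 is 5 degrees), then the closure, from -1 (fully open) to 1 (shut). A call has 1 to 12 rows; each row shifts and turns the commanded pose from where the row before left it, along the tool's axes as they then stand; what a row does not reach is not made up. A row lasts 1/10 s, in which the tool goes at most 50 mm and 8.59 degrees, less where a joint would pass 70% of its speed; a pose out of reach is approached as far as the arm can. A call is refused whole if a number of a shift passes 1 or a number of a turn 1, either way. A call with a gripper value outside its range is refused whole. The fingers move at their own pace and stop on an object; the grip force is fixed at half the most. Time passes only in rows, so rows that do not move let the fingers close. It gives the time, the measured TCP pose, the force and the opening at its end, in the units of the state.
- manip.state(): the state, without advancing time (a new reading comes with each control period).
- manip.grab_frame(name): name is "scene" or "top" or "wrist"; returns a dict with "img" (384x512x3 uint8, blue, green, red), "range_z" (384x512 float32, m along the optical axis (not along the pixel's ray), 0 where there is no reading), "camera_matrix" (3x3 intrinsics, pixels), "world_from_camera" (4x4, takes a point from camera to world coordinates); the wrist camera has in their place "T_tool_cam" (4x4, takes a point from camera to tool coordinates, whose origin is the TCP and whose axes are the tool frame's). Camera axes: x right, y down, z forward; pixel columns grow to the right and rows downward; lengths in m; the calibration is good to about 2 mm. A picture is of the moment at which its call begins: read the wrist's pose just before it.
- manip.job_done(): hands the job in, once; it reports no verdict.
The state is a dict: "time": time; "joint_pos": joint angles; "joint_vel": joint speeds; "joint_efforts": joint torques, N m; "tool_pos": TCP position; "tool_rot": TCP orientation; "contact_force": force on the tool from outside, world axes, zero at the start; "ft_torque": the same for the moment, N m; "gripper_width": opening from 0.0 (shut) to 1.0 (fully open).
Only numpy, scipy, OpenCV 4.12 (cv2) and the standard library are available. Lean on these libraries where they do the work, as an engineer would, in place of code of your own. Each camera call takes 0.05 s, during which the arm holds its last target. There are 200 camera calls.

## Working session

There is one attempt and no reset: what is moved stays moved. The work goes in short steps, Python scripts to look and compute and a tool call to move; the robot and the scene stay as the last step left them, time stands still between calls to the robot, and variables do not carry over. Pictures are saved under pics/ and viewed, about 8 in all and at most 12, crops included, and the job is handed in when it is done.

Besides the shell and the picture viewer there is one more tool, called after "Call:" as a command line: name --argument value ..., lists and objects as JSON in quotes. drive_tool: Moves the arm, as the interface text tells. Its arguments: {"type":"object","properties":{"motion":{"type":"array","items":{"type":"array"}}},"required":["motion"]}

```bash
mkdir -p pics; ls; cat > h.py <<'E'
import numpy as np, cv2
from plant import manip
from scipy.spatial.transform import Rotation as R
def world(f):
    K=f["camera_matrix"];z=f["range_z"];v,u=np.mgrid[:z.shape[0],:z.shape[1]]
    P=np.stack([(u-K[0,2])/K[0,0]*z,(v-K[1,2])/K[1,1]*z,z,np.ones_like(z)],-1)
    if "world_from_camera" in f: T=f["world_from_camera"]
    else:
        s=f["s"];T=np.eye(4);q=s["tool_rot"];T[:3,:3]=R.from_quat(q,scalar_first=True).as_matrix();T[:3,3]=s["tool_pos"];T=T@f["T_tool_cam"]
    return (P@T.T)[...,:3]
def grab(n):
    s=manip.state();f=manip.grab_frame(n);f["s"]=s;f["W"]=world(f);np.savez("/tmp/"+n,img=f["img"],W=f["W"],z=f["range_z"]);return f
E
python3 - <<'E'
from h import *
for n in("scene","top"):
    f=grab(n);cv2.imwrite(f"pics/{n}0.png",f["img"]);print(n,f["camera_matrix"].round(1).tolist(),f["world_from_camera"].round(3).tolist())
s=manip.state();print(s,manip.pinch_z,R.from_quat(s["tool_rot"],scalar_first=True).as_matrix().round(3))
E
```

```text
pics
scene [[372.5, 0.0, 259.5], [0.0, 372.5, 195.0], [0.0, 0.0, 1.0]] [[0.216, 0.721, -0.659, 1.461], [0.976, -0.165, 0.14, -0.225], [-0.008, -0.673, -0.739, 1.254], [0.0, 0.0, 0.0, 1.0]]
top [[362.1, 0.0, 256.1], [0.0, 362.1, 193.4], [0.0, 0.0, 1.0]] [[0.008, -0.987, 0.161, 0.328], [-1.0, -0.013, -0.029, 0.008], [0.03, -0.161, -0.987, 1.255], [0.0, 0.0, 0.0, 1.0]]
{'time': 0.1, 'joint_pos': array([ 1.17100855e+00,  5.33263738e-02,  1.61417631e+00,  1.29485822e-05,
        1.47599317e+00, -1.19004037e-01]), 'joint_vel': array([ 0.00097692,  0.00078201, -0.00642206,  0.00071532, -0.00110204,
        0.00209774]), 'joint_efforts': array([-3.48008803e-05, -3.94903564e+01, -3.71362746e+01, -1.92922025e-04,
        3.90845962e-03, -1.32451132e-05]), 'tool_pos': array([0.17296816, 0.5999959 , 0.23015221]), 'tool_rot': array([-0.5647123 ,  0.5653801 ,  0.4245303 , -0.42569872]), 'contact_force': array([-0.27155902,  0.13818385, -0.31599002]), 'ft_torque': array([-0.01829123,  0.00969736,  0.04159471]), 'gripper_width': 0.9937695346045635} -0.0187 [[ 0.277 -0.001 -0.961]
 [ 0.961 -0.002  0.277]
 [-0.002 -1.     0.   ]]
```

View pics/scene0.png

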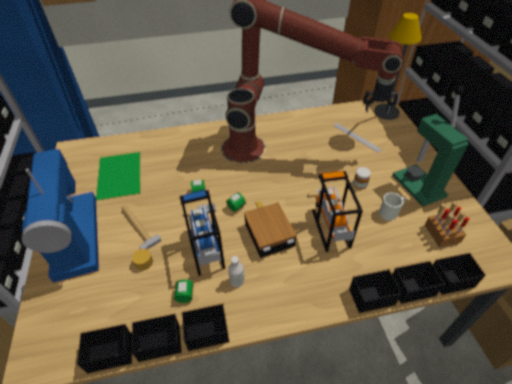

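View pics/top0.png

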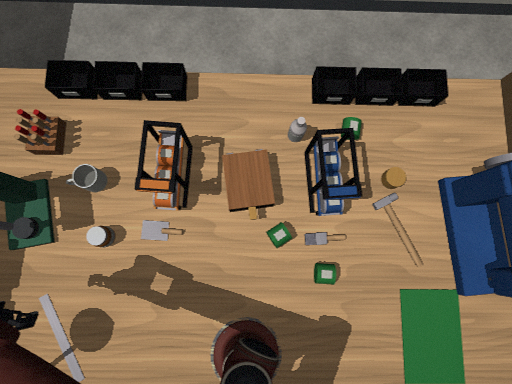

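The case with its brass tab is at about (248,180) / (254,212) in the top view. The blue dispenser is at (332,172) with its hood at (344,192). The brush and a green tin lie in front, at (325,238) and (279,235). Next I'll measure with depth.

```bash
python3 - <<'E'
from h import *
d=np.load("/tmp/top.npz");img,W=d["img"],d["W"]
hsv=cv2.cvtColor(img,cv2.COLOR_BGR2HSV);z=W[...,2]
def reg(n,m,u0,u1,v0,v1):
    M=np.zeros_like(m);M[v0:v1,u0:u1]=m[v0:v1,u0:u1]
    p=W[M]; 
    if len(p)<5: print(n,"few");return
    r=cv2.minAreaRect(p[:,:2].astype(np.float32)*1000)
    print(n,len(p),"med",np.median(p,0).round(4),"rect",np.round(r[0],1),np.round(r[1],1),round(r[2],2),"z",np.percentile(p[:,2],[3,50,97]).round(3));return p
reg("lid",(z>.06)&(z<.1),215,285,140,214)
reg("lidtop",(z>.066)&(z<.1),215,285,140,207)
reg("tab",(z>.045)&(z<.1),246,264,209,222)
reg("hood",(z>.2),325,362,180,202)
reg("tall",(z>.2),300,365,120,215)
reg("trim",(z>.2),300,365,120,140)
reg("green1",(z>.02),262,296,220,252)
reg("brush",(z>.006)&(z<.06),300,350,228,248)
print(np.array2string(z[184:222:3,306:364:4],precision=3,max_line_width=200))
cv2.imwrite("pics/topc.png",cv2.resize(img[115:255,210:375],None,fx=4.5,fy=4.2,interpolation=cv2.INTER_CUBIC))
E
```

```text
lid 2607 med [ 0.5648 -0.0008  0.0809] rect [ 5.618e+02 -2.000e-01] [217.6 152.4] 8.38 z [0.075 0.081 0.085]
lidtop 2498 med [0.5682 0.0007 0.081 ] rect [572.3   1.4] [192.2 152.4] 8.35 z [0.077 0.081 0.085]
tab 80 med [ 0.4529 -0.0163  0.075 ] rect [453.5 -15.7] [34.4 24. ] 7.49 z [0.069 0.075 0.079]
hood 550 med [ 0.5035 -0.2699  0.242 ] rect [ 452.  -145.9] [ 87.1 385.4] 25.94 z [0.233 0.242 0.247]
tall 1327 med [ 0.5466 -0.2624  0.2386] rect [ 482.1 -199.1] [204.7 474. ] 59.88 z [0.223 0.239 0.246]
trim 274 med [ 0.6816 -0.2546  0.2369] rect [ 536.2 -122.8] [ 96.8 481.6] 46.37 z [0.212 0.237 0.241]
green1 391 med [ 0.3855 -0.1025  0.0619] rect [360.4 -64.8] [ 65.5 157. ] 33.96 z [0.036 0.062 0.07 ]
brush 381 med [ 0.3792 -0.2479  0.0188] rect [ 378.2 -261. ] [145.1  50.6] 85.06 z [0.011 0.019 0.023]
[[ 2.474e-04  1.327e-02  1.027e-03  1.714e-01  2.276e-01  2.372e-01  1.424e-01  1.422e-01  1.366e-01  1.384e-01  1.393e-01  1.667e-01  2.390e-01  2.425e-01  3.022e-03]
 [-1.038e-03  1.865e-02  1.081e-01  1.490e-01  2.307e-01  2.393e-01  2.398e-01  2.415e-01  2.414e-01  2.468e-01  2.45
[... 1199 characters left out ...]
e-03  7.634e-04  1.809e-03]
 [ 3.811e-04  5.125e-03  1.260e-02  6.220e-02  8.207e-02  1.154e-01  1.166e-01  1.087e-01  1.102e-01  1.102e-01 -4.592e-03  1.118e-04  1.510e-03 -4.873e-04 -1.692e-03]
 [-5.268e-04  1.067e-03 -1.760e-03  5.862e-02  6.624e-02  6.275e-02  6.073e-02  6.384e-02  6.421e-02  7.069e-02  1.066e-03 -1.284e-03 -5.694e-03  1.199e-03 -2.682e-03]
 [-2.170e-03 -2.477e-03  3.740e-03  2.396e-03 -9.845e-04 -3.941e-03  1.189e-03 -4.923e-03 -1.289e-04  5.398e-04  5.070e-03  3.254e-03  2.017e-03 -6.539e-04 -1.961e-03]
 [-1.155e-03  4.593e-03 -1.107e-03  4.224e-03 -1.943e-03  3.663e-03  6.904e-04  1.471e-03 -1.251e-04 -3.174e-03  2.257e-03 -1.508e-03 -1.516e-03  8.249e-04  2.404e-03]]
```

View pics/topc.png

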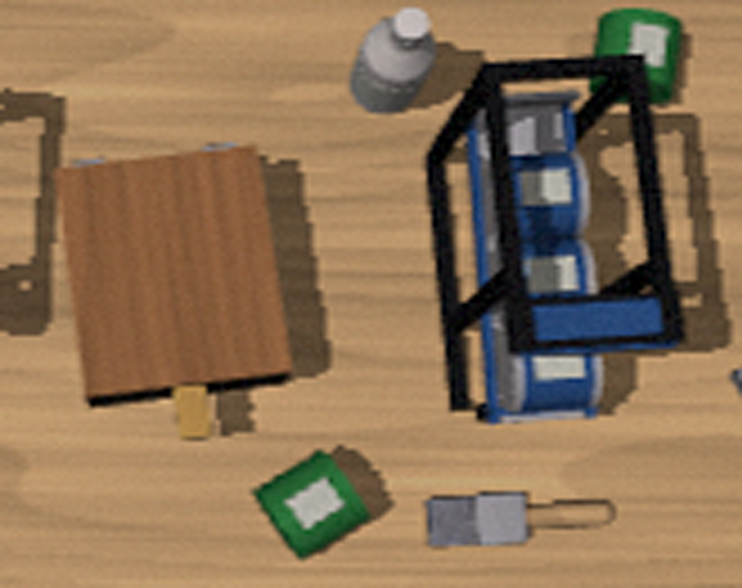

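```bash
python3 - <<'E'
from h import *
d=np.load("/tmp/top.npz");img,W=d["img"],d["W"];x,y,z=W[...,0],W[...,1],W[...,2]
hsv=cv2.cvtColor(img,cv2.COLOR_BGR2HSV)
B=(x>.43)&(x<.8)&(y<-.17)&(y>-.36)
def rect(n,m):
    m=cv2.morphologyEx(m.astype(np.uint8),cv2.MORPH_OPEN,np.ones((3,3)))>0
    p=W[m];r=cv2.minAreaRect(p[:,:2].astype(np.float32)*1000);print(n,len(p),np.round(r[0],1),np.round(r[1],1),round(r[2],2),p.mean(0).round(4))
rect("hood",B&(z>.232)&(z<.26)&(x<.535)&(np.indices(x.shape)[0]>183))
rect("hoodB",(hsv[...,0]>100)&(hsv[...,1]>150)&(z>.232)&B)
rect("roof",B&(z>.225)&(z<.26))
rect("lid",(z>.07)&(z<.09)&(abs(y)<.12)&(x>.47)&(x<.7))
# posts/rails: left rail & right rail line fits in xy from z>.225 behind hood
for nm,c in(("L",(y>-.255)),("R",(y<-.255))):
    m=B&(z>.228)&(z<.25)&(x>.56)&(x<.68)&c
    p=W[m];k=np.polyfit(p[:,0],p[:,1],1);print(nm,len(p),k,np.degrees(np.arctan(k[0])))
# tins: blue/label points with z in .1-.18 
m=B&(z>.1)&(z<.18)&(y<-.2)
v,u=np.indices(x.shape)
p=W[m&(v>196)&(v<216)&(u>322)&(u<350)]
r=cv2.minAreaRect(p[:,:2].astype(np.float32)*1000);print("tin1",len(p),r,p.mean(0))
import scipy.optimize as so
th0=np.radians(8)
def res(q):
    a=np.array([np.cos(q[2]),np.sin(q[2])]);return np.hypot(p[:,:2]@a-q[0],p[:,2]-q[1])-.033
s=so.least_squares(res,[.5,.1,.1],loss="soft_l1",f_scale=.002);print(s.x,s.cost, np.percentile(p[:,1],[2,98]))
# lip front
m=B&(z>.05)&(z<.09)&(v>209)&(v<220);p=W[m];print("lip",len(p),np.polyfit(p[:,1],p[:,0],1),p.mean(0),p[:,1].min(),p[:,1].max())
# scene view
d=np.load("/tmp/scene.npz");img,W=d["img"],d["W"];x,y,z=W[...,0],W[...,1],W[...,2]
B=(x>.43)&(x<.8)&(y<-.15)&(y>-.38)
for nm,c in(("roof",B&(z>.23)&(z<.26)),("lid",(z>.074)&(z<.09)&(abs(y)<.12)&(x>.45)&(x<.7))):rect(nm,c)
E
```

```text
hood 537 [ 503.3 -267.9] [ 43.9 112.5] 0.91 [ 0.5028 -0.2666  0.242 ]
hoodB 235 [ 504.6 -267.8] [24.8 82.1] 3.39 [ 0.5049 -0.2671  0.2435]
roof 1255 [ 587.7 -260.6] [208.9 112.3] 4.78 [ 0.5704 -0.2624  0.2387]
lid 2521 [5.656e+02 5.000e-01] [191.1 152.6] 8.04 [0.567  0.0012 0.081 ]
L 216 [-0.01350905 -0.20368212] -0.7739643134361959
R 206 [ 0.09024551 -0.36188521] 5.156717672462154
tin1 270 ((479.12030029296875, -269.3070068359375), (41.242759704589844, 62.0338020324707), 2.610247850418091) [ 0.47694664 -0.26762951  0.12596431]
[0.47971049 0.10098904 0.04478495] 0.0007358333095343163 [-0.29909484 -0.23919224]
lip 81 [0.01018156 0.46177004] [ 0.45907322 -0.26487227  0.06882491] -0.3108271654324798 -0.23228470181249555
roof 636 [ 591.1 -262.6] [215.  111.3] 4.13 [ 0.5837 -0.2633  0.2378]
lid 1400 [571.6   0.9] [190.6 153.3] 8.34 [5.765e-01 3.000e-04 7.970e-02]
```

Poses so far: lid yaw is about 8.2°, the tab grip point is about (.452,-.016,.069), and the hinge is about (.660,.014,.058). Tin 1 is about (.491,-.268,.100), with a dispenser yaw of about 4°. I'll move towards the tab now, turning in place first.

Call:
drive_tool --motion '[[[0,0,0],[0,-0.97,0],-1],[[0,0,0],[0,-0.97,0],-1],[[0,0,0],[0,-0.97,0],-1],[[0,0,0],[0,-0.97,0],-1],[[0,0,0],[0,-0.97,0],-1],[[-1,0,-0.29],[0,0,0],-1],[[-1,0,-0.29],[0,0,0],-1],[[-1,0,-0.29],[0,0,0],-1],[[-1,0,-0.29],[0,0,0],-1],[[-1,0,-0.29],[0,0,0],-1],[[-1,0,-0.29],[0,0,0],-1],[[-1,0,-0.29],[0,0,0],-1]]'

```text
time: 1.3
tool_pos: [0.2484, 0.4333, 0.2307]
tool_rot: [0.463, -0.463, -0.534, 0.535]
contact_force: [1.2, -0.2, -0.1]
gripper_width: 0.998
```

Call:
drive_tool --motion '[[[-1,0,-0.29],[0,0,0],-1],[[-1,0,-0.29],[0,0,0],-1],[[-1,0,-0.29],[0,0,0],-1],[[-1,0,-0.29],[0,0,0],-1],[[-1,0,-0.29],[0,0,0],-1],[[-1,0,-0.29],[0,0,0],-1],[[-1,0,-0.29],[0,0,0],-1],[[-1,0,-0.29],[0,0,0],-1],[[-1,0,-0.29],[0,0,0],-1],[[-1,0,-0.29],[0,0,0],-1],[[-1,0,-0.29],[0,0,0],-1],[[-1,0,-0.29],[0,0,0],-1]]'

```text
time: 2.5
tool_pos: [0.377, 0.1488, 0.2309]
tool_rot: [0.463, -0.463, -0.534, 0.534]
contact_force: [-0.1, 0.4, 0.8]
gripper_width: 0.997
```

Call:
drive_tool --motion '[[[-1,0,-0.29],[0,0,0],-1],[[-1,0,-0.29],[0,0,0],-1],[[-1,0,-0.29],[0,0,0],-1],[[-1,0,-0.29],[0,0,0],-1],[[-1,0,-0.29],[0,0,0],-1],[[-1,0,-0.29],[0,0,0],-1],[[-1,0,-0.29],[0,0,0],-1],[[0,0,0],[0,0,0],-1]]'

```text
time: 3.3
tool_pos: [0.4524, -0.0181, 0.2308]
tool_rot: [0.464, -0.464, -0.533, 0.534]
contact_force: [0.4, 0.2, -0.6]
gripper_width: 1.001
```

```bash
cat >> h.py <<'E'
def plan(target,Rt=None):
    """remaining move in tool units: rotation in place first, then shift along the final axes"""
    s=manip.state();R0=R.from_quat(s["tool_rot"],scalar_first=True)
    Rt=R0 if Rt is None else Rt
    rv=np.degrees((R0.inv()*Rt).as_rotvec())/5
    d=Rt.inv().apply(np.array(target)-s["tool_pos"])/.025
    print("t",round(s["time"],2),"pos",s["tool_pos"].round(4),"F",s["contact_force"].round(1),"w",round(s["gripper_width"],3),"turn",rv.round(2),"shift",d.round(2))
    return s
def tool(yaw,lean=0):
    """tool x level at yaw (rad of the part's x axis)+90deg; fingers point down, tips leaning to part +x by lean"""
    x=np.array([-np.sin(yaw),np.cos(yaw),0]);f=np.array([np.cos(yaw),np.sin(yaw),0])
    y=f*np.sin(lean)-np.array([0,0,1])*np.cos(lean)
    return R.from_matrix(np.stack([x,y,np.cross(x,y)],1))
E
python3 - <<'E'
from h import *
r=np.radians
s=plan([.452,-.016,.047],tool(r(8.2)))
f=grab("wrist");cv2.imwrite("pics/w1.png",f["img"])
print(f["T_tool_cam"].round(3).tolist())
W=f["W"];m=(W[...,2]>.069)&(W[...,2]<.082)&(W[...,0]<.472)&(W[...,0]>.42)&(abs(W[...,1]+.016)<.03)
p=W[m];print(len(p),np.median(p,0) if len(p) else 0); 
if len(p):print(cv2.minAreaRect(p[:,:2].astype(np.float32)*1000))
m=(W[...,2]>.072)&(W[...,2]<.09)&(W[...,0]>.482)&(W[...,0]<.7)&(abs(W[...,1])<.12);p=W[m];print(len(p));print(cv2.minAreaRect(p[:,:2].astype(np.float32)*1000) if len(p) else 0)
E
```

```text
t 3.3 pos [ 0.4524 -0.0181  0.2308] F [ 0.4  0.2 -0.6] w 1.001 turn [-0.01 -0.05 -0.  ] shift [0.09 7.35 0.  ]
[[1.0, 0.0, -0.0, 0.0], [0.0, -0.276, 0.961, -0.142], [0.0, -0.961, -0.276, 0.07], [0.0, 0.0, 0.0, 1.0]]
700 [ 0.45254163 -0.01448193  0.07463439]
((454.254150390625, -14.808332443237305), (38.52499771118164, 23.72827911376953), 8.768863677978516)
14171
((561.8367919921875, 1.21331787109375), (171.54649353027344, 153.26513671875), 7.988765239715576)
```

View pics/w1.png

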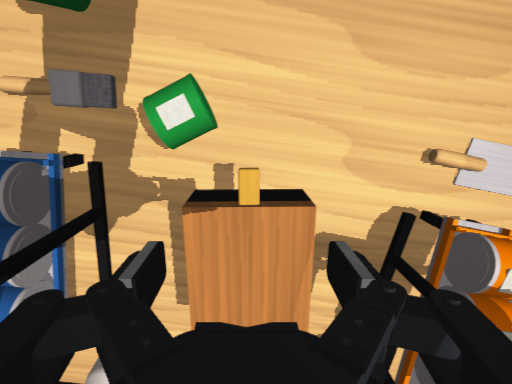

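The tab sits centred between the fingers at (249,186), so I'll descend and grip it.

Call:
drive_tool --motion '[[[0.1,0.92,0],[0,0,0],-1],[[0,0.92,0],[0,0,0],-1],[[0,0.92,0],[0,0,0],-1],[[0,0.92,0],[0,0,0],-1],[[0,0.92,0],[0,0,0],-1],[[0,0.92,0],[0,0,0],-1],[[0,0.92,0],[0,0,0],-1],[[0,0.92,0],[0,0,0],-1],[[0,0,0],[0,0,0],1],[[0,0,0],[0,0,0],1],[[0,0,0],[0,0,0],1],[[0,0,0],[0,0,0],1]]'

```text
time: 4.55
tool_pos: [0.4529, -0.0137, 0.049]
tool_rot: [-0.462, 0.464, 0.535, -0.534]
contact_force: [0.5, -0.1, 0.0]
gripper_width: 0.332
```

Call:
drive_tool --motion '[[[0,0,0],[0,0,0],1],[[0,0,0],[0,0,0],1],[[0,0,0],[0,0,0],1],[[0,0,0],[0,0,0],1]]'

```text
time: 4.95
tool_pos: [0.4531, -0.0157, 0.0493]
tool_rot: [0.461, -0.465, -0.534, 0.535]
contact_force: [-2.3, -6.8, 2.8]
gripper_width: 0.269
```

```bash
python3 - <<'E'
from h import *
s=plan([.452,-.016,.047],tool(np.radians(8.2)))
P=s["tool_pos"];f=np.array([np.cos(.143),np.sin(.143)])
# pinch at lid angle th, tool keeps pointing down; shifts in tool (y down, z = -f)
pt=lambda t:np.array([-.210*np.cos(t)+.011*np.sin(t),.210*np.sin(t)+.011*np.cos(t)])
ts=np.linspace(0,1.74,31)
for a,b in zip(ts,ts[1:]):
    d=(pt(b)-pt(a))/.025;print(round(b,2),"y",round(-d[1],2),"z",round(-d[0],2))
E
```

```text
t 4.95 pos [ 0.4531 -0.0157  0.0493] F [-2.3 -6.8  2.8] w 0.269 turn [ 0.03 -0.   -0.06] shift [-0.01  0.09  0.05]
0.06 y -0.49 z -0.04
0.12 y -0.48 z -0.07
0.17 y -0.48 z -0.1
0.23 y -0.47 z -0.12
0.29 y -0.46 z -0.15
0.35 y -0.45 z -0.18
0.41 y -0.44 z -0.2
0.46 y -0.43 z -0.23
0.52 y -0.42 z -0.25
0.58 y -0.4 z -0.28
0.64 y -0.38 z -0.3
0.7 y -0.37 z -0.32
0.75 y -0.35 z -0.34
0.81 y -0.33 z -0.36
0.87 y -0.31 z -0.38
0.93 y -0.28 z -0.4
0.99 y -0.26 z -0.41
1.04 y -0.24 z -0.43
1.1 y -0.21 z -0.44
1.16 y -0.18 z -0.45
1.22 y -0.16 z -0.46
1.28 y -0.13 z -0.47
1.33 y -0.1 z -0.48
1.39 y -0.08 z -0.48
1.45 y -0.05 z -0.49
1.51 y -0.02 z -0.49
1.57 y 0.01 z -0.49
1.62 y 0.04 z -0.49
1.68 y 0.07 z -0.48
1.74 y 0.09 z -0.48
```

Gripped (width 0.27, about 23 mm). Now I'll lift along the first half of the arc.

Call:
drive_tool --motion '[[[0,-0.49,-0.04],[0,0,0],1],[[0,-0.48,-0.07],[0,0,0],1],[[0,-0.48,-0.1],[0,0,0],1],[[0,-0.47,-0.12],[0,0,0],1],[[0,-0.46,-0.15],[0,0,0],1],[[0,-0.45,-0.18],[0,0,0],1],[[0,-0.44,-0.2],[0,0,0],1],[[0,-0.43,-0.23],[0,0,0],1],[[0,-0.42,-0.25],[0,0,0],1],[[0,-0.4,-0.28],[0,0,0],1]]'

```text
time: 5.95
tool_pos: [0.4917, -0.0099, 0.1606]
tool_rot: [0.462, -0.464, -0.533, 0.536]
contact_force: [3.3, -8.1, -6.6]
gripper_width: 0.271
```

Call:
drive_tool --motion '[[[0,-0.38,-0.3],[0,0,0],1],[[0,-0.37,-0.32],[0,0,0],1],[[0,-0.35,-0.34],[0,0,0],1],[[0,-0.33,-0.36],[0,0,0],1],[[0,-0.31,-0.38],[0,0,0],1],[[0,-0.28,-0.4],[0,0,0],1],[[0,-0.26,-0.41],[0,0,0],1],[[0,-0.24,-0.43],[0,0,0],1],[[0,-0.21,-0.44],[0,0,0],1],[[0,-0.18,-0.45],[0,0,0],1]]'

```text
time: 6.95
tool_pos: [0.5857, 0.0039, 0.2329]
tool_rot: [0.463, -0.463, -0.532, 0.536]
contact_force: [-0.4, -5.8, -3.3]
gripper_width: 0.268
```

Call:
drive_tool --motion '[[[0,-0.16,-0.46],[0,0,0],1],[[0,-0.13,-0.47],[0,0,0],1],[[0,-0.1,-0.48],[0,0,0],1],[[0,-0.08,-0.48],[0,0,0],1],[[0,-0.05,-0.49],[0,0,0],1],[[0,-0.02,-0.49],[0,0,0],1],[[0,0.01,-0.49],[0,0,0],1],[[0,0.04,-0.49],[0,0,0],1],[[0,0.07,-0.48],[0,0,0],1],[[0,0.09,-0.48],[0,0,0],1],[[0,0.02,-0.1],[0,0,0],1],[[0,0,0],[0,0,0],1]]'

```text
time: 8.15
tool_pos: [0.7083, 0.022, 0.2405]
tool_rot: [0.463, -0.464, -0.534, 0.535]
contact_force: [0.1, -6.0, -1.5]
gripper_width: 0.269
```

```bash
python3 - <<'E'
from h import *
plan([.66,.014,.26])
f=grab("scene");cv2.imwrite("pics/s2.png",cv2.resize(f["img"][130:300,120:420],None,fx=2.5,fy=2.5))
E
```

```text
t 8.15 pos [0.7083 0.022  0.2405] F [ 0.1 -6.  -1.5] w 0.269 turn [0. 0. 0.] shift [-0.04 -0.78  1.96]
```

View pics/s2.png

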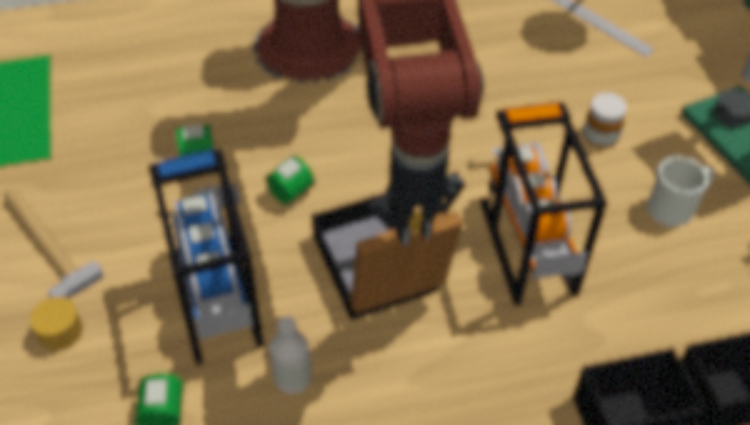

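The lid is up near its stop, and the case's pockets are visible at about (345,250). I'll release, then back off upwards.

Call:
drive_tool --motion '[[[0,0,0],[0,0,0],-0.2],[[0,0,0],[0,0,0],-0.2],[[0,0,0],[0,0,0],-0.2],[[0,0,0],[0,0,0],-0.2],[[0,0,0],[0,0,0],-0.2],[[0,-0.6,0],[0,0,0],-0.2],[[0,-1,0],[0,0,0],-0.2],[[0,-1,0],[0,0,0],-0.2],[[0,-1,0],[0,0,0],-0.2],[[0,-0.4,0],[0,0,0],-0.2],[[0,0,0],[0,0,0],-0.2]]'

```text
time: 9.3
tool_pos: [0.7089, 0.0231, 0.3442]
tool_rot: [-0.462, 0.465, 0.535, -0.533]
contact_force: [-0.4, 0.3, 0.5]
gripper_width: 0.599
```

```bash
python3 - <<'E'
from h import *
T=tool(np.radians(4),np.radians(40));y=T.apply([0,1,0]);c=np.array([.491,-.268,.1])
plan([.40,-.255,.34]); g=c+.02*y; pre=g-.15*y; print(pre,g)
plan(pre,tool(np.radians(4))); plan(pre,T)
f=grab("top");W=f["W"];m=(W[...,2]>.12)&(W[...,2]<.3)&(W[...,0]>.6)&(abs(W[...,1]-.02)<.09)
p=W[m];q=p[:,:2]@np.array([np.cos(.143),np.sin(.143)]);k=np.polyfit(p[:,2],q,1);print(len(p),"lean",np.degrees(np.arctan(k[0])))
f=grab("scene");W=f["W"];m=(W[...,2]>.1)&(W[...,2]<.27)&(W[...,0]>.6)&(abs(W[...,1]-.02)<.09)
p=W[m];q=p[:,:2]@np.array([np.cos(.143),np.sin(.143)]);k=np.polyfit(p[:,2],q,1);print(len(p),"lean",np.degrees(np.arctan(k[0])))
E
```

```text
t 9.3 pos [0.7089 0.0231 0.3442] F [-0.4  0.3  0.5] w 0.599 turn [0. 0. 0.] shift [-9.26  0.11 13.81]
[ 0.40764116 -0.27382902  0.19958578] [ 0.50382444 -0.26710323  0.08467911]
t 9.3 pos [0.7089 0.0231 0.3442] F [-0.4  0.3  0.5] w 0.599 turn [ 0.06  0.83 -0.01] shift [-11.01   5.79  12.85]
t 9.3 pos [0.7089 0.0231 0.3442] F [-0.4  0.3  0.5] w 0.599 turn [-7.94  0.8   0.28] shift [-11.01  -3.83  13.56]
140 lean 8.789185659819903
835 lean 9.524233229694957
```

Call:
drive_tool --motion '[[[0,0,0],[0,0.83,0],-0.2],[[-0.85,0,1],[0,0,0],-1],[[-0.85,0,1],[0,0,0],-1],[[-0.85,0,1],[0,0,0],-1],[[-0.85,0,1],[0,0,0],-1],[[-0.85,0,1],[0,0,0],-1],[[-0.85,0,1],[0,0,0],-1],[[-0.85,0,1],[0,0,0],-1],[[-0.85,0,1],[0,0,0],-1],[[-0.85,0,1],[0,0,0],-1],[[-0.85,0,1],[0,0,0],-1],[[-0.85,0,1],[0,0,0],-1]]'

```text
time: 10.6
tool_pos: [0.4485, -0.2296, 0.3385]
tool_rot: [0.483, -0.481, -0.517, 0.517]
contact_force: [0.7, -0.9, -0.1]
gripper_width: 1.006
```

Call:
drive_tool --motion '[[[-0.85,0,1],[0,0,0],-1],[[-0.85,0,0.9],[0,0,0],-1],[[0,0,0],[-1,0,0],-1],[[0,0,0],[-1,0,0],-1],[[0,0,0],[-1,0,0],-1],[[0,0,0],[-1,0,0],-1],[[0,0,0],[-1,0,0],-1],[[0,0,0],[-1,0,0],-1],[[0,0,0],[-1,0,0],-1],[[0,0,0],[-1,0,0],-1],[[0,0,0],[0,0,0],-1]]'

```text
time: 11.7
tool_pos: [0.4041, -0.2747, 0.3365]
tool_rot: [-0.291, 0.618, 0.662, -0.308]
contact_force: [0.7, -0.3, 0.1]
gripper_width: 0.998
```

```bash
python3 - <<'E'
from h import *
T=tool(np.radians(4),np.radians(40));y=T.apply([0,1,0]);c=np.array([.491,-.268,.1])
g=c+.02*y; pre=g-.15*y; s=plan(pre,T);print(s["joint_pos"].round(2))
f=grab("scene");W=f["W"];m=(W[...,2]>.09)&(W[...,2]<.23)&(W[...,0]>.6)&(W[...,0]<.78)&(abs(W[...,1]-.02)<.07)
p=W[m];f2=np.array([np.cos(.143),np.sin(.143)]);q=p[:,:2]@f2-np.array([.66,.014])@f2
best=None;rng=np.random.default_rng(0)
for _ in range(500):
    i=rng.choice(len(p),3,0);n=np.cross(p[i[1]]-p[i[0]],p[i[2]]-p[i[0]]);n/=np.linalg.norm(n)+1e-12
    k=abs((p-p[i[0]])@n)<.003
    if best is None or k.sum()>best.sum():best=k
P=p[best];u=np.linalg.svd(P-P.mean(0),full_matrices=False)[2][2];u*=np.sign(u[0]);print(len(p),best.sum(),u.round(3),"tilt below horizontal",np.degrees(np.arcsin(u[2])), "q,z",q[best].mean(),P[:,2].mean())
f=grab("wrist");cv2.imwrite("pics/w2.png",f["img"])
W=f["W"];np.save("/tmp/w.npy",W)
E
```

```text
t 11.7 pos [ 0.4041 -0.2747  0.3365] F [ 0.7 -0.3  0.1] w 0.998 turn [-0.03 -0.06  0.03] shift [0.03 4.29 3.41]
[-1.11 -0.65  2.11  0.64  1.42 -2.76]
541 533 [ 0.964  0.141 -0.225] tilt below horizontal -13.023677342981298 q,z 0.05060377433706782 0.16482498940262078
```

View pics/w2.png

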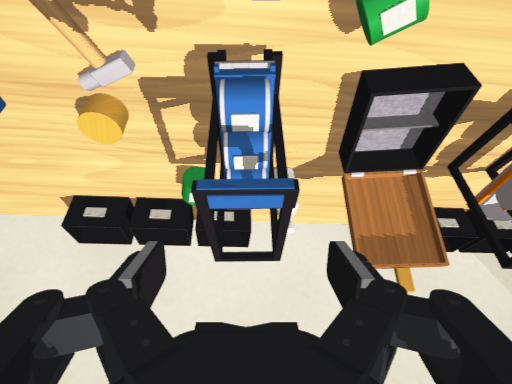

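The lid plane fit gives 1.80 rad, so it rests on its stop. In the wrist view, the front tin is at (245,105) in the lane and the hood bar is at (246,195). Refining tin 1 and the lane from this view:

```bash
cat >> h.py <<'E'
import scipy.optimize as so
def fit_tin(W,box,guess,yaw):
    (u0,u1,v0,v1)=box;p=W[v0:v1,u0:u1].reshape(-1,3)
    p=p[(np.linalg.norm(p-guess,axis=1)<.05)]
    def res(q):
        a=np.array([np.cos(q[2]),np.sin(q[2])]);return np.hypot((p[:,:2]-guess[:2])@a-q[0],p[:,2]-q[1])-.033
    s=so.least_squares(res,[0,guess[2],yaw],loss="soft_l1",f_scale=.002);q=s.x
    a=np.array([np.cos(q[2]),np.sin(q[2])]);b=np.array([-a[1],a[0]])
    k=abs(res(q))<.004;l=np.percentile((p[k][:,:2]-guess[:2])@b,[2,98])
    c=guess[:2]+a*q[0]+b*l.mean();print("tin",k.sum(),len(p),"c",c.round(4),q[1].round(4),"yaw",np.degrees(q[2]).round(2),"len",(l[1]-l[0]).round(4));return c
E
python3 - <<'E'
from h import *
W=np.load("/tmp/w.npy")
fit_tin(W,(214,278,66,176),np.array([.491,-.268,.1]),.07)
fit_tin(W,(214,278,66,186),np.array([.557,-.263,.109]),.07)
x,y,z=W[...,0],W[...,1],W[...,2]
m=(z>.232)&(z<.26)&(x<.535)&(x>.47)&(y<-.18)&(y>-.35);p=W[m];print(len(p),p.mean(0),cv2.minAreaRect(p[:,:2].astype(np.float32)*1000))
# case: rim points z~.058
m=(abs(z-.058)<.005)&(x>.45)&(x<.68)&(abs(y)<.11);p=W[m];print(len(p),cv2.minAreaRect(p[:,:2].astype(np.float32)*1000))
E
```

```text
tin 2933 3744 c [ 0.4911 -0.2685] 0.1003 yaw 4.61 len 0.0609
tin 1748 2129 c [ 0.5586 -0.263 ] 0.1114 yaw 4.54 len 0.0593
2788 [ 0.49647221 -0.26788146  0.23998711] ((510.30609130859375, -267.3717041015625), (56.901920318603516, 111.6016845703125), 4.233526229858398)
2213 ((577.8932495117188, 3.56390380859375), (206.63893127441406, 153.64053344726562), 8.456862449645996)
```

Call:
drive_tool --motion '[[[0,0.85,0.68],[0,-0.06,0],-1],[[0,0.86,0.68],[0,0,0],-1],[[0,0.86,0.68],[0,0,0],-1],[[0,0.86,0.68],[0,0,0],-1],[[0,0.86,0.68],[0,0,0],-1],[[0,0.5,0],[0,0,0],-1],[[0,0.5,0],[0,0,0],-1],[[0,0.5,0],[0,0,0],-1],[[0,0.5,0],[0,0,0],-1],[[0,0.5,0],[0,0,0],-1],[[0,0,0],[0,0,0],-1],[[0,0,0],[0,0,0],-1]]'

```text
time: 13.0
tool_pos: [0.4501, -0.2719, 0.1562]
tool_rot: [-0.287, 0.616, 0.664, -0.311]
contact_force: [0.7, 0.1, 0.4]
gripper_width: 1.003
```

```bash
python3 - <<'E'
from h import *
T=tool(np.radians(4.5),np.radians(40));y=T.apply([0,1,0]);c=np.array([.491,-.2685,.1])
s=plan(c+.02*y,T);print(s["joint_pos"].round(2))
E
```

```text
t 13.0 pos [ 0.4501 -0.2719  0.1562] F [0.7 0.1 0.4] w 1.003 turn [-0.01 -0.   -0.05] shift [0.01 3.58 0.19]
[-1.   -0.42  2.27  0.71  1.05 -2.94]
```

Call:
drive_tool --motion '[[[0,0.5,0.1],[0,0,0],-1],[[0,0.5,0.09],[0,0,0],-1],[[0,0.5,0],[0,0,0],-1],[[0,0.3,0],[0,0,0],-1],[[0,0,0],[0,0,0],-1]]'

```text
time: 13.5
tool_pos: [0.475, -0.2703, 0.1183]
tool_rot: [-0.287, 0.617, 0.664, -0.311]
contact_force: [0.0, 0.5, 1.0]
gripper_width: 0.997
```

```bash
python3 - <<'E'
from h import *
T=tool(np.radians(4.5),np.radians(40));y=T.apply([0,1,0]);c=np.array([.491,-.2685,.1])
s=plan(c+.02*y,T);print(s["joint_pos"].round(3))
E
```

```text
t 13.5 pos [ 0.475  -0.2703  0.1183] F [0.  0.5 1. ] w 0.997 turn [-0.01 -0.01 -0.05] shift [ 0.02  1.78 -0.02]
[-0.946 -0.31   2.254  0.747  0.935 -2.969]
```

Joint 6 levels off near -2.98, so that's fine. I'll finish the approach and close.

Call:
drive_tool --motion '[[[0,0.45,0],[0,0,0],-1],[[0,0.45,0],[0,0,0],-1],[[0,0.45,0],[0,0,0],-1],[[0,0.43,0],[0,0,0],-1],[[0,0,0],[0,0,0],-1],[[0,0,0],[0,0,0],1],[[0,0,0],[0,0,0],1],[[0,0,0],[0,0,0],1],[[0,0,0],[0,0,0],1],[[0,0,0],[0,0,0],1],[[0,0,0],[0,0,0],1]]'

```text
time: 14.6
tool_pos: [0.5036, -0.2691, 0.0854]
tool_rot: [-0.286, 0.618, 0.664, -0.311]
contact_force: [-4.5, 0.7, 5.5]
gripper_width: 0.693
```

```bash
python3 - <<'E'
from h import *
T=tool(np.radians(4.5),np.radians(40));y=T.apply([0,1,0]);c=np.array([.491,-.2685,.1])
s=plan(c+.02*y,T);print(s["joint_pos"].round(3))
plan(s["tool_pos"]+np.array([0,0,.05])); plan(s["tool_pos"]+np.array([-.1,-.0078,.05]))
E
```

```text
t 14.6 pos [ 0.5036 -0.2691  0.0854] F [-4.5  0.7  5.5] w 0.693 turn [ 0.01 -0.01 -0.07] shift [0.06 0.03 0.01]
[-0.889 -0.19   2.223  0.791  0.833 -3.002]
t 14.6 pos [ 0.5036 -0.2691  0.0854] F [-4.5  0.7  5.5] w 0.693 turn [0. 0. 0.] shift [-0.01 -1.53 -1.29]
t 14.6 pos [ 0.5036 -0.2691  0.0854] F [-4.5  0.7  5.5] w 0.693 turn [0. 0. 0.] shift [-0.02 -4.11  1.78]
```

Call:
drive_tool --motion '[[[0,-0.26,-0.22],[0,0,0],1],[[0,-0.26,-0.22],[0,0,0],1],[[0,-0.26,-0.22],[0,0,0],1],[[0,-0.26,-0.22],[0,0,0],1],[[0,-0.26,-0.22],[0,0,0],1],[[0,-0.26,-0.22],[0,0,0],1],[[0,-0.32,0.38],[0,0,0],1],[[0,-0.32,0.38],[0,0,0],1],[[0,-0.32,0.38],[0,0,0],1],[[0,-0.32,0.38],[0,0,0],1],[[0,-0.32,0.38],[0,0,0],1],[[0,-0.32,0.38],[0,0,0],1]]'

```text
time: 15.8
tool_pos: [0.428, -0.274, 0.1355]
tool_rot: [-0.287, 0.617, 0.663, -0.311]
contact_force: [0.7, -1.0, -2.9]
gripper_width: 0.698
```

Call:
drive_tool --motion '[[[0,-0.32,0.38],[0,0,0],1],[[0,-0.32,0.38],[0,0,0],1],[[0,-0.32,0.38],[0,0,0],1],[[0,0,0],[0,0,0],1]]'

```text
time: 16.2
tool_pos: [0.3909, -0.2772, 0.1356]
tool_rot: [-0.287, 0.618, 0.663, -0.311]
contact_force: [0.7, 0.1, -1.4]
gripper_width: 0.696
```

```bash
python3 - <<'E'
from h import *
s=plan([.4,-.27,.3],tool(np.radians(8.3)));print(s["joint_pos"].round(3))
f=grab("wrist");cv2.imwrite("pics/w3.png",f["img"]);np.save("/tmp/w.npy",f["W"])
W=f["W"];fit_tin(W,(150,350,0,384),np.array([.491,-.2685,.1]),.08)
E
```

```text
t 16.2 pos [ 0.3909 -0.2772  0.1356] F [ 0.7  0.1 -1.4] w 0.696 turn [ 7.99 -0.79 -0.33] shift [ 0.23 -6.57 -0.4 ]
[-1.148 -0.514  2.363  0.729  1.131 -3.059]Traceback (most recent call last):
  File "<stdin>", line 4, in <module>
  File "h.py", line 34, in fit_tin
    k=abs(res(q))<.004;l=np.percentile((p[k][:,:2]-guess[:2])@b,[2,98])
                         ~~~~~~~~~~~~~^^^^^^^^^^^^^^^^^^^^^^^^^^^^^^^^^
    return _quantile_unchecked(
        a, q, axis, out, overwrite_input, method, keepdims, weights)
    return _ureduce(a,
                    func=_quantile_ureduce_func,
    ...<5 lines>...
                    overwrite_input=overwrite_input,
                    method=method)
    r = func(a, **kwargs)
    result = _quantile(arr,
                       quantiles=q,
    ...<2 lines>...
                       out=out,
                       weights=wgt)
    slices_having_nans = np.isnan(arr[-1, ...])
                                  ~~~^^^^^^^^^
IndexError: index -1 is out of bounds for axis 0 with size 0
```

View pics/w3.png

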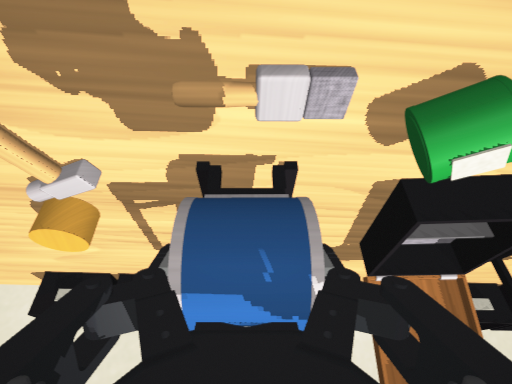

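Tin 1 is held squarely at (248,260). The second tin has to be checked after I back off. Now I'll unlean, align with the case and rise.

Call:
drive_tool --motion '[[[0,-0.2,0],[1,0,0],1],[[0,-0.2,0],[1,0,0],1],[[0,-0.2,0],[1,0,0],1],[[0,-0.2,0],[1,0,0],1],[[0,-0.2,0],[1,0,0],1],[[0,-0.2,0],[1,0,0],1],[[0,-0.2,0],[1,0,0],1],[[0,-0.2,0],[1,0,0],1],[[0,-0.9,0],[0,-0.79,0],1],[[0,-0.9,0],[0,0,0],1],[[0,-0.9,0],[0,0,0],1],[[0,0,0],[0,0,0],1]]'

```text
time: 17.45
tool_pos: [0.3792, -0.2785, 0.2434]
tool_rot: [0.459, -0.466, -0.534, 0.535]
contact_force: [0.5, -0.3, -1.5]
gripper_width: 0.696
```

```bash
python3 - <<'E'
from h import *
h=np.array([.660,.014]);yaw=np.radians(8.3);f2=np.array([np.cos(yaw),np.sin(yaw)])
s=plan([*(h-.048*f2),.22],tool(yaw));print(s["joint_pos"].round(2),"far",h-.048*f2,"near",h-.136*f2)
f=grab("wrist");W=f["W"];ax=R.from_quat(s["tool_rot"],scalar_first=True)
fit_tin(W,(150,350,100,330),s["tool_pos"]-ax.apply([0,.02,0]),yaw);
f=grab("top");W=f["W"];fit_tin(W,(310,360,185,220),np.array([.491,-.2685,.1]),.08)
z,x,y=W[...,2],W[...,0],W[...,1]
m=(abs(z-.058)<.008)&(x>.45)&(x<.7)&(abs(y)<.11);p=W[m];print(len(p),cv2.minAreaRect(p[:,:2].astype(np.float32)*1000))
cv2.imwrite("pics/t4.png",f["img"])
E
```

```text
t 17.45 pos [ 0.3792 -0.2785  0.2434] F [ 0.5 -0.3 -1.5] w 0.696 turn [ 0.06 -0.01 -0.1 ] shift [  9.96   0.94 -10.88]
[-0.79 -0.35  1.95 -0.    1.53 -2.51] far [0.61250276 0.0070709 ] near [ 0.52542449 -0.00563244]
tin 18508 19442 c [ 0.3791 -0.2778] 0.2621 yaw 8.28 len 0.0587
tin 281 383 c [ 0.4912 -0.2653] 0.1006 yaw 4.73 len 0.0656
640 ((579.3287353515625, 2.5877532958984375), (205.73622131347656, 152.0905303955078), 8.31745719909668)
```

Tin 1 is aligned, its centre 18.7 mm behind the TCP. Tin 2 has rolled to the front place (0.4912). Next is the move to over the far pocket.

Call:
drive_tool --motion '[[[1,0,-0.3],[0,0,0],1],[[1,0,-0.3],[0,0,0],1],[[1,0,-0.3],[0,0,0],1],[[1,0,-0.3],[0,0,0],1],[[1,0,-0.3],[0,0,0],1],[[1,0,-0.3],[0,0,0],1],[[0.4,0,-0.9],[0,0,0],1],[[0.4,0,-0.9],[0,0,0],1],[[0.4,0,-0.9],[0,0,0],1],[[0.4,0,-0.9],[0,0,0],1],[[0.4,0,-0.9],[0,0,0],1],[[0.4,0,-0.9],[0,0,0],1]]'

```text
time: 18.75
tool_pos: [0.5252, -0.0428, 0.2361]
tool_rot: [0.463, -0.463, -0.533, 0.536]
contact_force: [-0.4, -0.1, -2.2]
gripper_width: 0.696
```

Call:
drive_tool --motion '[[[0.4,0,-0.9],[0,0,0],1],[[0.4,0,-0.9],[0,0,0],1],[[0.4,0,-0.9],[0,0,0],1],[[0.36,0,-0.9],[0,0,0],1],[[0,0,0],[0,0,0],1]]'

```text
time: 19.25
tool_pos: [0.6094, 0.009, 0.2355]
tool_rot: [0.463, -0.462, -0.534, 0.536]
contact_force: [-0.8, -0.3, -2.0]
gripper_width: 0.695
```

```bash
python3 - <<'E'
from h import *
yaw=np.radians(8.3)
s=plan([.6125,.0071,.0205],tool(yaw));print(s["joint_pos"].round(2))
f=grab("wrist");cv2.imwrite("pics/w5.png",f["img"]);W=f["W"];x,y,z=W[...,0],W[...,1],W[...,2]
f2=np.array([np.cos(yaw),np.sin(yaw)]);q=W[...,:2]@f2-np.array([.66,.014])@f2;l=(W[...,:2]-[.66,.014])@[-f2[1],f2[0]]
for nm,lo,hi in(("rim",.05,.064),("div",.028,.042)):
    m=(z>lo)&(z<hi)&(q>-.2)&(q<.01)&(abs(l)<.05)
    print(nm,np.histogram(q[m],np.arange(-.2,.012,.004))[0])
m=(z>.052)&(z<.064)&(q>-.18)&(q<-.01)&(abs(l)<.1);print("side",np.histogram(l[m],np.arange(-.1,.101,.004))[0])
E
```

```text
t 19.25 pos [0.6094 0.009  0.2355] F [-0.8 -0.3 -2. ] w 0.695 turn [-0.04 -0.   -0.02] shift [-0.09  8.6  -0.11]
[-0.11  0.02  1.64 -0.    1.49 -1.82]
rim [  0   0   0  91 377 270   0   0   0   0   0   0   0   0   0   0   0   0
   0   0   0   0   0   0   0   0   0   0   0   0   0   0   0   0   0   0
   0   0   0   0   0   0   0   0   0   0   0   0   0   0   0   0   0]
div [  0   0   0   0   0 186   0   0   0   0   0   0   0   0   0   0   0   0
   0   0   0   0   0   0   0   0 243  81   0   0   0   0   0   0   0   0
   0   0   0   0   0   0   0   0   0   0   0   0   0   0   0   0   0]
side [  0   0   0   0   0   0 298 561   9   8  11  11   7  10  10   8   7  10
   8   8   9   9   9   9   8  11  10   9   7  10   8   8   7   8   9   6
   8   8   7   7   8   7 214 465 174   0   0   0   0   0]
```

View pics/w5.png

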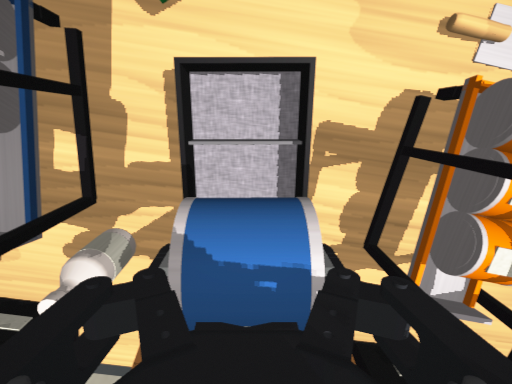

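The case is open under the tin. The divider is at (246,143) and the front rim at (245,62), and both agree with my model to about 1.5 mm. I'll lower it.

Call:
drive_tool --motion '[[[-0.08,1,-0.06],[0,0,0],1],[[0,1,0],[0,0,0],1],[[0,1,0],[0,0,0],1],[[0,1,0],[0,0,0],1],[[0,1,0],[0,0,0],1],[[0,0.9,0],[0,0,0],1],[[0,0.7,0],[0,0,0],1],[[0,0.6,0],[0,0,0],1],[[0,0.4,0],[0,0,0],1],[[0,0.3,0],[0,0,0],1],[[0,0.2,0],[0,0,0],1],[[0,0.2,0],[0,0,0],1]]'

```text
time: 20.5
tool_pos: [0.6114, 0.005, 0.0316]
tool_rot: [0.462, -0.464, -0.534, 0.535]
contact_force: [-0.1, -0.2, -2.5]
gripper_width: 0.697
```

Call:
drive_tool --motion '[[[0,0.1,0],[0,0,0],1],[[0,0.1,0],[0,0,0],1],[[0,0,0],[0,0,0],1]]'

```text
time: 20.8
tool_pos: [0.6107, 0.0051, 0.0261]
tool_rot: [0.462, -0.464, -0.534, 0.535]
contact_force: [0.1, 0.3, -2.3]
gripper_width: 0.694
```

```bash
python3 - <<'E'
from h import *
yaw=np.radians(8.3)
s=plan([.611,.0071,.0205],tool(yaw))
E
```

```text
t 20.8 pos [0.6107 0.0051 0.0261] F [ 0.1  0.3 -2.3] w 0.694 turn [-0.   -0.02 -0.04] shift [ 0.08  0.22 -0.02]
```

Force is still free, so I'll go down the last 5 mm in small steps.

Call:
drive_tool --motion '[[[0,0.08,0],[0,0,0],1],[[0,0.07,0],[0,0,0],1],[[0,0.05,0],[0,0,0],1],[[0,0,0],[0,0,0],1]]'

```text
time: 21.2
tool_pos: [0.6105, 0.005, 0.0209]
tool_rot: [0.462, -0.464, -0.533, 0.535]
contact_force: [0.9, 0.7, -2.1]
gripper_width: 0.696
```

Call:
drive_tool --motion '[[[0,0.04,0],[0,0,0],1],[[0,0.03,0],[0,0,0],1],[[0,0,0],[0,0,0],1]]'

```text
time: 21.5
tool_pos: [0.611, 0.005, 0.02]
tool_rot: [0.462, -0.464, -0.534, 0.535]
contact_force: [-2.7, 0.4, 1.5]
gripper_width: 0.693
```

It touches the floor (force changed by 3.6 N). I'll release and rise.

Call:
drive_tool --motion '[[[0,0,0],[0,0,0],-0.7],[[0,0,0],[0,0,0],-0.8],[[0,0,0],[0,0,0],-0.8],[[0,-0.3,0],[0,0,0],-0.8],[[0,-0.6,0],[0,0,0],-0.8],[[0,-1,0],[0,0,0],-0.8],[[0,-1,0],[0,0,0],-0.8],[[0,-1,0],[0,0,0],-0.8],[[0,-1,0],[0,0,0],-0.8],[[0,-1,0],[0,0,0],-0.8],[[0,-1,0],[0,0,0],-0.8],[[0,-1,0],[0,0,0],-0.8]]'

```text
time: 22.7
tool_pos: [0.6108, 0.0057, 0.2197]
tool_rot: [0.462, -0.464, -0.534, 0.535]
contact_force: [-0.6, 0.2, -1.0]
gripper_width: 0.898
```

Call:
drive_tool --motion '[[[0,-1,0],[0,0,0],-0.8],[[0,-1,0],[0,0,0],-0.8],[[0,-1,0],[0,0,0],-0.8],[[0,-0.5,0],[0,0,0],-0.8],[[0,0,0],[0,0,0],-0.8]]'

```text
time: 23.2
tool_pos: [0.6116, 0.0059, 0.3081]
tool_rot: [-0.46, 0.466, 0.535, -0.534]
contact_force: [0.7, -0.5, 0.6]
gripper_width: 0.9
```

```bash
python3 - <<'E'
from h import *
T=tool(np.radians(4.5),np.radians(40));y=T.apply([0,1,0]);c=np.array([.491,-.268,.1]);g=c+.02*y
s=manip.state();pre=g-.15*y;p=np.array([pre[0]-.004,pre[1],.336])
plan(p,tool(np.radians(4.5)));plan(p,T)
f=grab("wrist");W=f["W"];cc=fit_tin(W,(150,350,0,384),np.array([.611,.007,.039]),.145)
yaw=np.radians(8.3);print("in far:",R.from_euler("z",-8.3,degrees=True).apply([*(cc-np.array([.611,.007])),0]).round(4))
cv2.imwrite("pics/w6.png",f["img"])
E
```

```text
t 23.2 pos [0.6116 0.0059 0.3081] F [ 0.7 -0.5  0.6] w 0.9 turn [ 0.06  0.74 -0.05] shift [-10.53  -1.11   9.17]
t 23.2 pos [0.6116 0.0059 0.3081] F [ 0.7 -0.5  0.6] w 0.9 turn [-7.93  0.73  0.21] shift [-10.53  -6.75   6.31]
tin 1939 2385 c [0.6112 0.0064] 0.039 yaw 8.4 len 0.0592
in far: [ 0.0001 -0.0006  0.    ]
```

View pics/w6.png

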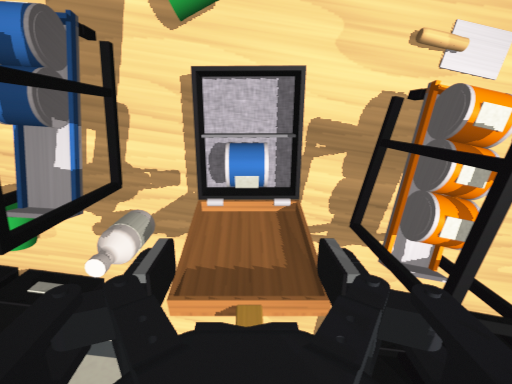

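Tin 1 lies flat in the far pocket, centred at (245,165), and the lid is open. Going back for tin 2 by the same route.

Call:
drive_tool --motion '[[[0,-0.55,0],[0,0.74,0],-1],[[0,-0.56,0],[0,0,0],-1],[[-0.96,0,0.83],[0,0,0],-1],[[-0.96,0,0.83],[0,0,0],-1],[[-0.96,0,0.83],[0,0,0],-1],[[-0.96,0,0.83],[0,0,0],-1],[[-0.96,0,0.83],[0,0,0],-1],[[-0.96,0,0.83],[0,0,0],-1],[[-0.96,0,0.83],[0,0,0],-1],[[-0.96,0,0.83],[0,0,0],-1],[[-0.96,0,0.83],[0,0,0],-1],[[-0.96,0,0.83],[0,0,0],-1]]'

```text
time: 24.45
tool_pos: [0.4215, -0.2502, 0.3324]
tool_rot: [0.479, -0.48, -0.519, 0.52]
contact_force: [0.1, -0.4, -0.2]
gripper_width: 1.001
```

Call:
drive_tool --motion '[[[-0.96,0,0.83],[0,0,0],-1],[[0,0,0],[-1,0,0],-1],[[0,0,0],[-1,0,0],-1],[[0,0,0],[-1,0,0],-1],[[0,0,0],[-1,0,0],-1],[[0,0,0],[-1,0,0],-1],[[0,0,0],[-1,0,0],-1],[[0,0,0],[-1,0,0],-1],[[0,0,0],[-1,0,0],-1],[[0,0,0],[0,0,0],-1]]'

```text
time: 25.45
tool_pos: [0.4023, -0.275, 0.3304]
tool_rot: [-0.287, 0.616, 0.664, -0.311]
contact_force: [-0.6, -0.5, -0.9]
gripper_width: 1.0
```

```bash
python3 - <<'E'
from h import *
T=tool(np.radians(4.5),np.radians(40));y=T.apply([0,1,0])
f=grab("wrist");W=f["W"];cc=fit_tin(W,(200,290,40,180),np.array([.491,-.268,.1]),.08)
fit_tin(W,(200,290,40,186),np.array([.557,-.263,.109]),.07)
c=np.array([*cc,.1]);s=plan(c+.02*y-.06*y,T);plan(c+.02*y,T)
E
```

```text
tin 2910 3770 c [ 0.4908 -0.2685] 0.0997 yaw 4.68 len 0.0595
tin 1591 1796 c [ 0.5565 -0.2634] 0.1093 yaw 4.74 len 0.0593
t 25.5 pos [ 0.4028 -0.2751  0.3316] F [-0.2  0.2  0.7] w 1.0 turn [-0.03  0.   -0.03] shift [-0.01  7.76  3.25]
t 25.5 pos [ 0.4028 -0.2751  0.3316] F [-0.2  0.2  0.7] w 1.0 turn [-0.03  0.   -0.03] shift [-1.000e-02  1.016e+01  3.250e+00]
```

Tin 2 sits exactly in the front place. Same approach: down 4.2/3.25 first, then in along the fingers.

Call:
drive_tool --motion '[[[0,0.84,0.65],[0,0,0],-1],[[0,0.84,0.65],[0,0,0],-1],[[0,0.84,0.65],[0,0,0],-1],[[0,0.84,0.65],[0,0,0],-1],[[0,0.84,0.65],[0,0,0],-1],[[0,0.6,0],[0,0,0],-1],[[0,0.6,0],[0,0,0],-1],[[0,0.6,0],[0,0,0],-1],[[0,0.6,0],[0,0,0],-1],[[0,0.6,0],[0,0,0],-1],[[0,0.5,0],[0,0,0],-1],[[0,0,0],[0,0,0],-1]]'

```text
time: 26.7
tool_pos: [0.4658, -0.2696, 0.132]
tool_rot: [-0.287, 0.614, 0.666, -0.312]
contact_force: [0.3, 1.1, 0.3]
gripper_width: 1.0
```

```bash
python3 - <<'E'
from h import *
T=tool(np.radians(4.5),np.radians(40));y=T.apply([0,1,0]);s=plan(np.array([.491,-.2685,.1])+.02*y,T);print(s["joint_pos"].round(2))
E
```

```text
t 26.7 pos [ 0.4658 -0.2696  0.132 ] F [0.3 1.1 0.3] w 1.0 turn [-0.03  0.04  0.01] shift [-0.03  2.43  0.05]
[-0.96 -0.35  2.26  0.73  0.98 -2.96]
```

Call:
drive_tool --motion '[[[-0.03,0.5,0.05],[0,0.04,0],-1],[[0,0.5,0],[0,0,0],-1],[[0,0.5,0],[0,0,0],-1],[[0,0.5,0],[0,0,0],-1],[[0,0.4,0],[0,0,0],-1],[[0,0,0],[0,0,0],-1],[[0,0,0],[0,0,0],1],[[0,0,0],[0,0,0],1],[[0,0,0],[0,0,0],1],[[0,0,0],[0,0,0],1],[[0,0,0],[0,0,0],1],[[0,0,0],[0,0,0],1]]'

```text
time: 27.9
tool_pos: [0.5029, -0.2693, 0.0875]
tool_rot: [-0.286, 0.617, 0.664, -0.31]
contact_force: [-4.3, -0.0, 6.2]
gripper_width: 0.697
```

```bash
python3 - <<'E'
from h import *
T=tool(np.radians(4.5),np.radians(40));y=T.apply([0,1,0]);s=plan(np.array([.491,-.2685,.1])+.02*y,T);print(s["joint_pos"].round(2))
E
```

```text
t 27.9 pos [ 0.5029 -0.2693  0.0875] F [-4.3 -0.   6.2] w 0.697 turn [ 0.01 -0.01 -0.04] shift [0.07 0.11 0.04]
[-0.89 -0.19  2.22  0.79  0.84 -3.  ]
```

Gripped as before. Lift, draw out, unlean, align and rise.

Call:
drive_tool --motion '[[[0,-0.26,-0.22],[0,0,0],1],[[0,-0.26,-0.22],[0,0,0],1],[[0,-0.26,-0.22],[0,0,0],1],[[0,-0.26,-0.22],[0,0,0],1],[[0,-0.26,-0.22],[0,0,0],1],[[0,-0.26,-0.22],[0,0,0],1],[[0,-0.32,0.38],[0,0,0],1],[[0,-0.32,0.38],[0,0,0],1],[[0,-0.32,0.38],[0,0,0],1],[[0,-0.32,0.38],[0,0,0],1],[[0,-0.32,0.38],[0,0,0],1],[[0,-0.32,0.38],[0,0,0],1]]'

```text
time: 29.1
tool_pos: [0.4273, -0.2744, 0.1375]
tool_rot: [-0.287, 0.616, 0.664, -0.31]
contact_force: [-0.2, -0.7, -2.4]
gripper_width: 0.693
```

Call:
drive_tool --motion '[[[0,-0.32,0.38],[0,0,0],1],[[0,-0.32,0.38],[0,0,0],1],[[0,-0.32,0.38],[0,0,0],1],[[0,0,0],[0,0,0],1]]'

```text
time: 29.5
tool_pos: [0.3902, -0.2777, 0.1376]
tool_rot: [-0.287, 0.617, 0.664, -0.31]
contact_force: [-0.5, 0.5, -2.7]
gripper_width: 0.697
```

Call:
drive_tool --motion '[[[0,-0.2,0],[1,0,0],1],[[0,-0.2,0],[1,0,0],1],[[0,-0.2,0],[1,0,0],1],[[0,-0.2,0],[1,0,0],1],[[0,-0.2,0],[1,0,0],1],[[0,-0.2,0],[1,0,0],1],[[0,-0.2,0],[1,0,0],1],[[0,-0.2,0],[1,0,0],1],[[0,-0.9,0],[0,-0.79,0],1],[[0,-0.9,0],[0,0,0],1],[[0,-0.9,0],[0,0,0],1],[[0,0,0],[0,0,0],1]]'

```text
time: 30.7
tool_pos: [0.3783, -0.2794, 0.2455]
tool_rot: [0.46, -0.465, -0.535, 0.535]
contact_force: [-0.2, 0.1, -2.5]
gripper_width: 0.694
```

```bash
python3 - <<'E'
from h import *
yaw=np.radians(8.3)
s=plan([.524,-.006,.235],tool(yaw))
f=grab("wrist");ax=R.from_quat(s["tool_rot"],scalar_first=True)
fit_tin(f["W"],(150,350,100,330),s["tool_pos"]-ax.apply([0,.02,0]),yaw)
f=grab("top");fit_tin(f["W"],(310,360,185,220),np.array([.491,-.2685,.1]),.08)
E
```

```text
t 30.7 pos [ 0.3783 -0.2794  0.2455] F [-0.2  0.1 -2.5] w 0.694 turn [ 0.06  0.   -0.07] shift [ 9.98  0.42 -7.34]
tin 19099 20184 c [ 0.3768 -0.2789] 0.262 yaw 8.14 len 0.0585
tin 289 373 c [ 0.4907 -0.2652] 0.1007 yaw 4.53 len 0.066
```

Tin 3 has rolled to the front place and tin 2 is held level. Going to above the near pocket.

Call:
drive_tool --motion '[[[1,0,-0.3],[0,0,0],1],[[1,0,-0.3],[0,0,0],1],[[1,0,-0.3],[0,0,0],1],[[1,0,-0.3],[0,0,0],1],[[1,0,-0.3],[0,0,0],1],[[1,0,-0.3],[0,0,0],1],[[1,0.1,-0.95],[0,0,0],1],[[1,0.1,-0.95],[0,0,0],1],[[1,0.1,-0.95],[0,0,0],1],[[0.98,0.1,-0.95],[0,0,0],1],[[0,0,-0.9],[0,0,0],1],[[0,0,-0.9],[0,0,0],1]]'

```text
time: 32.0
tool_pos: [0.5232, -0.0032, 0.2285]
tool_rot: [0.463, -0.461, -0.534, 0.536]
contact_force: [0.1, -0.1, -2.5]
gripper_width: 0.697
```

Call:
drive_tool --motion '[[[0,0,0],[0,0,0],1],[[0,0,0],[0,0,0],1]]'

```text
time: 32.2
tool_pos: [0.5226, -0.0044, 0.229]
tool_rot: [0.464, -0.462, -0.534, 0.536]
contact_force: [-0.4, -0.7, -3.0]
gripper_width: 0.696
```

```bash
python3 - <<'E'
from h import *
s=plan([.5255,-.0055,.0225],tool(np.radians(8.3)))
E
```

```text
t 32.2 pos [ 0.5226 -0.0044  0.229 ] F [-0.4 -0.7 -3. ] w 0.696 turn [-0.05 -0.    0.  ] shift [-0.06  8.26 -0.11]
```

Call:
drive_tool --motion '[[[-0.06,1,-0.11],[0,0,0],1],[[0,1,0],[0,0,0],1],[[0,1,0],[0,0,0],1],[[0,1,0],[0,0,0],1],[[0,1,0],[0,0,0],1],[[0,0.9,0],[0,0,0],1],[[0,0.7,0],[0,0,0],1],[[0,0.5,0],[0,0,0],1],[[0,0.4,0],[0,0,0],1],[[0,0.3,0],[0,0,0],1],[[0,0.1,0],[0,0,0],1],[[0,0,0],[0,0,0],1]]'

```text
time: 33.4
tool_pos: [0.5266, -0.006, 0.0339]
tool_rot: [0.462, -0.463, -0.535, 0.535]
contact_force: [0.3, -0.5, -2.1]
gripper_width: 0.693
```

Call:
drive_tool --motion '[[[0,0.1,0],[0,0,0],1],[[0,0.1,0],[0,0,0],1],[[0,0,0],[0,0,0],1]]'

```text
time: 33.7
tool_pos: [0.5265, -0.0059, 0.0287]
tool_rot: [0.462, -0.463, -0.535, 0.535]
contact_force: [0.6, -0.4, -2.4]
gripper_width: 0.695
```

Call:
drive_tool --motion '[[[0,0.08,0.02],[0,0,0],1],[[0,0.08,0.02],[0,0,0],1],[[0,0.04,0],[0,0,0],1],[[0,0,0],[0,0,0],1]]'

```text
time: 34.1
tool_pos: [0.5253, -0.0061, 0.0235]
tool_rot: [0.462, -0.463, -0.534, 0.535]
contact_force: [0.6, -0.1, -2.2]
gripper_width: 0.696
```

Call:
drive_tool --motion '[[[0,0.04,0],[0,0,0],1],[[0,0,0],[0,0,0],1]]'

```text
time: 34.3
tool_pos: [0.5255, -0.0061, 0.0227]
tool_rot: [0.462, -0.463, -0.535, 0.535]
contact_force: [-0.5, -0.2, -3.6]
gripper_width: 0.695
```

Call:
drive_tool --motion '[[[0,0.04,0],[0,0,0],1],[[0,0,0],[0,0,0],1]]'

```text
time: 34.5
tool_pos: [0.5258, -0.0062, 0.0221]
tool_rot: [0.462, -0.463, -0.535, 0.535]
contact_force: [-0.4, -0.3, -0.5]
gripper_width: 0.697
```

Call:
drive_tool --motion '[[[0,0.03,0],[0,0,0],1],[[0,0,0],[0,0,0],1]]'

```text
time: 34.7
tool_pos: [0.5259, -0.0062, 0.0221]
tool_rot: [0.462, -0.463, -0.535, 0.535]
contact_force: [-3.1, 0.6, 4.4]
gripper_width: 0.693
```

Floor contact (+4.4 N). Release and rise clear.

Call:
drive_tool --motion '[[[0,0,0],[0,0,0],-0.7],[[0,0,0],[0,0,0],-0.8],[[0,0,0],[0,0,0],-0.8],[[0,-0.3,0],[0,0,0],-0.8],[[0,-0.6,0],[0,0,0],-0.8],[[0,-1,0],[0,0,0],-0.8],[[0,-1,0],[0,0,0],-0.8],[[0,-1,0],[0,0,0],-0.8],[[0,-1,0],[0,0,0],-0.8],[[0,-1,0],[0,0,0],-0.8],[[0,-1,0],[0,0,0],-0.8],[[0,-1,0],[0,0,0],-0.8]]'

```text
time: 35.9
tool_pos: [0.5256, -0.0059, 0.2213]
tool_rot: [-0.462, 0.463, 0.535, -0.535]
contact_force: [-0.4, 0.3, -0.1]
gripper_width: 0.897
```

Call:
drive_tool --motion '[[[0,-1,0],[0,0,0],-0.8],[[0,-1,0],[0,0,0],-0.8],[[0,-1,0],[0,0,0],-0.8],[[0,-0.5,0.5],[0,0,0],-0.8],[[0,0,1],[0,0,0],-0.8],[[0,0,1],[0,0,0],-0.8],[[0,0,1],[0,0,0],-0.8],[[0,0,0],[0,0,0],-0.8],[[0,0,0],[0,0,0],-0.8]]'

```text
time: 36.8
tool_pos: [0.439, -0.0184, 0.3074]
tool_rot: [-0.461, 0.464, 0.535, -0.535]
contact_force: [-0.7, -0.2, 0.2]
gripper_width: 0.902
```

```bash
python3 - <<'E'
from h import *
s=plan([.5255,-.0055,.0225])
f=grab("wrist");W=f["W"];f2=grab("scene");W2=f2["W"];f3=grab("top")
Ri=R.from_euler("z",-8.3,degrees=True)
for n,g in(("far",[.611,.007]),("near",[.524,-.006])):
    for V in(W2,):
        try:
            cc=fit_tin(V,(0,512,0,384),np.array([*g,.039]),.145);print(n,Ri.apply([*(cc-np.array(g)),0]).round(4))
        except Exception as e:print(n,e)
fit_tin(f3["W"],(310,360,185,220),np.array([.491,-.2685,.1]),.08)
p=W2[(W2[...,2]>.09)&(W2[...,2]<.23)&(W2[...,0]>.66)&(W2[...,0]<.78)&(abs(W2[...,1]-.02)<.07)]
u=np.linalg.svd(p-np.median(p,0),full_matrices=False)[2][2];print("lid",np.pi/2+abs(np.arcsin(u[2])))
cv2.imwrite("pics/end.png",np.hstack([cv2.resize(f2["img"][130:300,150:380],(480,355)),cv2.resize(f3["img"][110:260,200:360],(320,355))]))
E
```

```text
t 36.8 pos [ 0.439  -0.0184  0.3074] F [-0.7 -0.2  0.2] w 0.902 turn [0. 0. 0.] shift [ 0.04 11.41 -3.47]
tin 7 8 c [0.5977 0.0015] 0.0307 yaw 32.49 len 0.0461
far [-0.0139 -0.0035  0.    ]
tin 213 335 c [ 0.5265 -0.0081] 0.0387 yaw 6.98 len 0.0615
near [ 0.0022 -0.0025  0.    ]
tin 277 378 c [ 0.4905 -0.2651] 0.1003 yaw 5.26 len 0.0649
lid 1.7931737137691364
```

View pics/end.png

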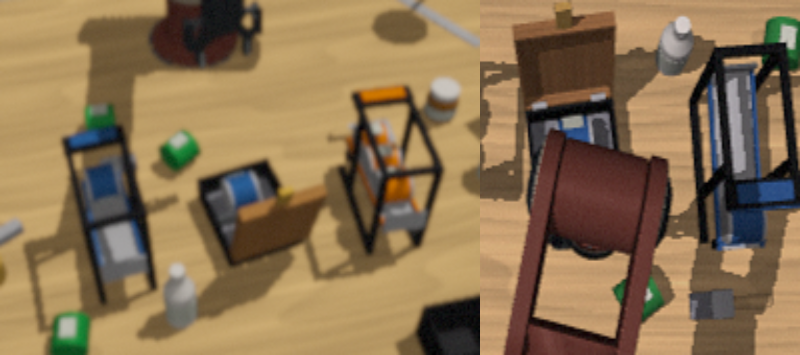

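The final views show both tins in the case, the lid open, and tin 3 at the front of its lane. The scene camera's fit of the far tin had only 8 points because the lid hides it, so I'll check it in the saved wrist frame and then hand in.

```bash
python3 - <<'E'
from h import *
W=np.load("/tmp/wrist.npz")["W"];ok=False
for n,g in(("far",[.611,.007]),("near",[.524,-.006])):
    cc=fit_tin(W,(100,400,0,320),np.array([*g,.039]),.145);print(n,R.from_euler("z",-8.3,degrees=True).apply([*(cc-np.array(g)),0]).round(4))
manip.job_done()
E
```

```text
tin 1592 2037 c [0.611  0.0065] 0.0387 yaw 8.14 len 0.0602
far [-0.0001 -0.0005  0.    ]
tin 1724 2005 c [ 0.5243 -0.0059] 0.0386 yaw 7.94 len 0.0588
near [0.0003 0.0001 0.    ]
the job is handed in; nothing more can be done
```

The repair case is packed and I handed the job in at about 37 s, with no verdict reported. I opened the lid by its tab until it rested on its stop. The first blue tin then went into the far pocket and the second into the near pocket. I lowered each one to floor contact before releasing it.

Last checks before handing in:
- **Tins 1 and 2:** a wrist-camera fit puts both within 1 mm of their pocket centres. They are at floor height and aligned with the pockets to better than 0.5°.
- **Lid:** it measures 1.79 rad against the 1.74 rad limit.
- **Tin 3:** it sits at the front of its lane, within about 4 mm by the top camera.
- **Hand:** it is clear of everything.

One check disagreed. The scene camera put the far tin 14 mm off, but the lid hides that tin from it and the fit had only 8 points. The wrist camera, with 1,592 points, showed it centred, so I relied on that.

I did not measure the orange tins or the other bench items at the end. The arm never worked near the orange tins, and nothing looked moved in the parts of the bench the last images showed.

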